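# Ease a spare boss head off a bent side rod

### The arm

A 7-joint arm with a two-finger parallel gripper is mounted at the origin on the work surface. World frame = base frame: x ahead of the robot, y to its left, z up, the work surface at z = 0. Lengths are in mm, angles in rad, forces in N, time in s.
With the tool pointing down it reaches from about 350 to 900 mm from the base axis. Payload 7.2 kg.
Tool frame: the origin (TCP) lies between the finger pads; the fingertips stand 25 mm ahead of it and the grasp point (between the pads) lies 6 mm ahead of it (ctrl.tips_ahead is the distance from the TCP to the fingertips, in mm); z points along the fingers, y is the line along which they close (so a half turn about z gives the same grasp; the last joint's range is limited). The gripper opens to 85 mm and grips with 20 to 120 N. Pads are 22 mm wide; open, the fingers measure 114 mm over their backs; the gripper's body (76 mm by 85 mm) begins 54 mm behind the grasp point. The pads swing forward as they close: fully open they stand 13 mm farther back than shut.
Start: joints at [1.248, 0.411, -0.013, 1.596, 0.006, 1.134, -0.082], TCP at [157.52, -604.827, 256.297] pointing down, gripper open.
Joint ranges: [-2.95, 2.95], [-0.29, 1.99], [-1.47, 1.44], [0.14, 2.54], [-1.03, 4.17], [0.13, 1.85], [-2.86, 2.86]. Speed limits (rad/s): [2.39, 2.39, 3.01, 3.01, 3.14, 3.14, 3.14].

### API

Orientations are given as a 3x3 rotation matrix whose columns are the frame's x, y, z axes.
In Python, from cell import ctrl gives the robot as it stands. The module is installed in compiled form; this text tells all that it offers. Calls block until the motion is done:
- ctrl.goto(position, orientation): joint-space move of the TCP to a pose.
- ctrl.move_straight(position, ori=None, velocity=150): straight line of the TCP; ori=None keeps the orientation; velocity is the mean speed in mm/s.
- ctrl.goto_joints(angles): joint-space move.
- ctrl.move_gripper(opening, force=None): opening from 0.0 (shut) to 1.0 (fully open); force is the grip in N (None keeps the last); returns when the fingers have stopped.
- ctrl.hold(seconds).
- ctrl.ik(position, orientation): joint angles nearest the present ones, or None.
- ctrl.observe(): the state.
- ctrl.capture(name): name is "side" or "top" or "wrist"; returns a dict with "image" (420x560x3 uint8, red, green, blue), "intrinsics" (3x3 intrinsics, pixels), "rvec" (rotation vector, rad) and "tvec" (3), from world to camera coordinates, as OpenCV has them; the wrist camera has in their place "tool_from_camera" (4x4, takes a point from camera to tool coordinates, whose origin is the TCP and whose axes are the flange's). Camera axes: x right, y down, z forward; pixel columns grow to the right and rows downward; lengths in mm; the calibration is good to about 2 mm. The wrist camera is an equidistant fisheye: a pixel r from the principal point sees the ray r / f radians off the axis. A picture is of the moment at which its call begins: read the wrist's pose just before it. There is no depth.
A pose or a line that the arm cannot do raises ctrl.Unreachable and nothing moves.
- ctrl.job_done(): hands the job in; it is judged then, once.
The state is a dict: "clock": time; "joints": joint angles; "joint_velocities": joint speeds; "tau": joint torques, N m; "tcp_pos": TCP position; "tool_rot": TCP orientation; "wrist_force": force on the tool from outside, world axes, zero at the start; "moment": the same for the moment, N m; "gripper_width": opening from 0.0 (shut) to 1.0 (fully open); "finger_force": force on a finger pad.
Only numpy, scipy, OpenCV 4.12 (cv2) and the standard library are available. Lean on these libraries where they do the work, as an engineer would, in place of code of your own. Each camera call takes 0.05 s, during which the arm holds its last target. There are 200 camera calls.

### The job

The spare boss head, the only loose one, hangs on the side rod of the support stand with its screw already slack: slide it along the rod and off the open end, then set it down gently, upright, in the empty compartment of the white fittings tray and let go. The rod is slightly bent and carries a set-up with glassware, so feel your way along it: follow the bend and never press on the stand or its rod with more than about 15 N, in taking hold of the boss head as well. Leave everything else where it is.

Things in the scene. Friction and masses are not known exactly. Their poses are not given: they have to be found in the camera images.
- stand: fixed support stand, bolted down. Blue-grey base, steel upright, boss head, and a steel side rod 12 mm thick whose axis is 170 mm above the bench. Origin on the bench below the side rod; z up; x points along the side rod to its open end, 300 mm out. The upright stands at x -80, y +19 mm, 614 mm high; a glass funnel is clamped to it beyond, on the -x side, 185 to 445 mm high.
- rod_bend (a point): point on the side rod's axis, 140 mm out from the stand's origin, where the rod has been bent (axes as the stand's). Up to here it is straight and level; the last 160 mm, to its rounded open end, run straight but out of line, rising up to 6 degrees and straying up to 6 degrees to either side. How much differs each time and is not reported. The rod is stiff: it does not give or spring back.
- boss: the spare boss head, grey metal, 0.2 to 0.4 kg, slack on the straight part of the rod. Origin on its 15 mm bore's axis, mid-length; x along the bore to the open end, z up. Upper block 30 long (x), 34 wide (y), from 20 mm above the origin to 26 below: grip it by its flat sides; lower jaw 50 wide, 26 to 54 mm below, flat underside. Black screw knob (20 mm across) up to 43 mm above.
- tray: fixed white tray 260 x 190 x 28 mm, walls and floor 4 mm; origin under its centre, on the bench, z up; a divider wall at x = 0 makes two compartments, 122 x 182 mm each inside. The empty compartment is the one on the -x side (its centre at x = -65 mm); the support ring lies in the other.
- ring: dark steel support ring with a stem, 8 mm thick, lying in the tray's +x compartment; leave it there
- tip_rack: bystander: pale blue box of pipette tips, 122 x 86 x 69 mm, origin under its centre
- tube_rack: bystander: purple rack of small tubes, 110 x 75 x 48 mm, origin under its centre
- clear_bottle: bystander: clear glass bottle with blue cap, 80 mm across, 170 mm tall, origin under its centre
- amber_bottle: bystander: amber glass bottle with blue cap, 84 mm across, 180 mm tall, origin under its centre
- beaker: bystander: glass beaker, 68 mm across, 85 mm tall, origin under its centre
- scissors: bystander: scissors with yellow handles, 150 mm long, lying flat, origin at the pivot end of the handles

How it is judged:
By the outcome, as a careful person would: the job done as asked, in the order asked, and still so for the second after the job is handed in, with the robot touching nothing.
It also fails if it takes over 69 s, if anything falls off the work surface, if the arm or the gripper's body presses on something with over 40 N, if the wrist force passes 120 N, or if a joint passes its speed limit or range.

## Working session

There is one attempt and no reset: what is moved stays moved. The work goes in short steps, each a Python script; the robot and the scene stay as the last script left them, time stands still between calls to the robot, and variables do not carry over. Pictures are saved under pics/ and viewed, at most 10 in all, crops included, and the job is handed in when it is done.

```bash
mkdir -p pics
python3 - <<'E'
from cell import ctrl
import cv2,numpy as np,pickle
s=ctrl.observe();print(s['clock'],s['tool_rot'],s['wrist_force'],ctrl.tips_ahead)
d={}
for n in("side","top","wrist"):
    c=ctrl.capture(n);d[n]=c;cv2.imwrite(f'pics/{n}0.png',c['image'][:,:,::-1])
    print(n,c['intrinsics'],c.get('rvec'),c.get('tvec'),c.get('tool_from_camera'))
d['state']=s
pickle.dump(d,open('cap0.pkl','wb'))
E
```

```text
0.0 [[ 9.67702774e-01  2.52093377e-01 -5.20600716e-04]
 [ 2.52093892e-01 -9.67701488e-01  1.58078870e-03]
 [-1.05279725e-04 -1.66097387e-03 -9.99998615e-01]] [ 0.54386088  0.04733471 -0.20235098] 25.0
side [[420.45227233   0.         281.45591959]
 [  0.         420.45227233 212.5506421 ]
 [  0.           0.           1.        ]] [ 2.40024851 -0.06261936  0.02366144] [-559.32182525  172.248766   1229.33573153] None
top [[395.47572024   0.         276.67174759]
 [  0.         395.47572024 208.6737097 ]
 [  0.           0.           1.        ]] [ 2.13276631 -2.11911174  0.182579  ] [  67.7808984   570.83224066 1258.17388513] None
wrist [[325.1922621    0.         279.61250598]
 [  0.         325.1922621  209.04331474]
 [  0.           0.           1.        ]] None None [[ 2.56321509e-04 -9.46439817e-01 -3.22880173e-01  8.46030503e+01]
 [ 9.99999783e-01  4.68816801e-05  6.56437845e-04  4.57546713e-01]
 [-6.06141749e-04 -3.22880271e-01  9.46439625e-01 -1.17380448e+02]
 [ 0.00000000e+00  0.00000000e+00  0.00000000e+00  1.00000000e+00]]
```

View pics/side0.png

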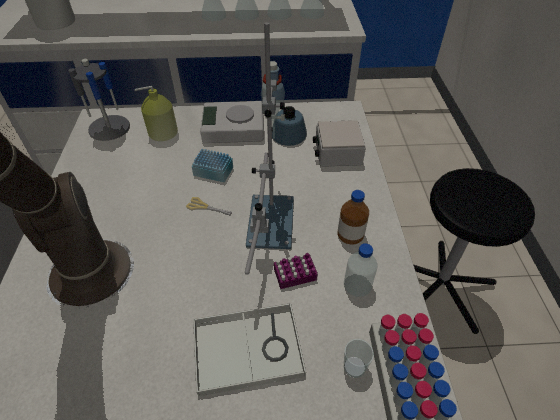

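View pics/top0.png

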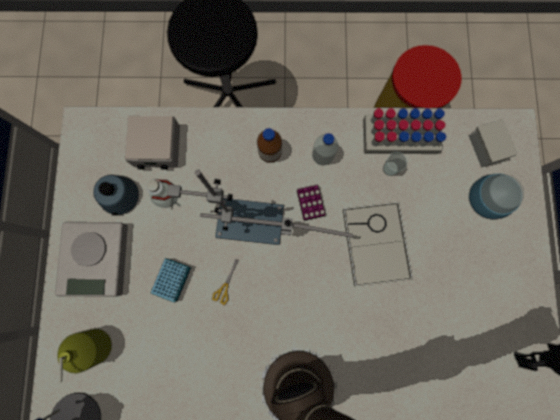

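Side view: the boss is on the rod at about (258,215), the rod's open end is at about (249,270), and the tray is at (195-300, 310-390). Top view: the boss is near (288,227), the rod end near (358,236), and the tray's empty compartment near (378,262). Next I'll enlarge both views and move the wrist camera closer.

Run:
```python
import cv2,numpy as np,pickle
d=pickle.load(open('cap0.pkl','rb'))
a=d['top']['image'][170:300,190:420,::-1];b=d['side']['image'][150:400,180:320,::-1]
a=cv2.resize(a,None,fx=2.2,fy=2.2,interpolation=cv2.INTER_CUBIC);b=cv2.resize(b,None,fx=2.0,fy=2.0,interpolation=cv2.INTER_CUBIC)
h=max(a.shape[0],b.shape[0]);im=np.zeros((h,a.shape[1]+b.shape[1],3),np.uint8)
im[:a.shape[0],:a.shape[1]]=a;im[:b.shape[0],a.shape[1]:]=b
im=cv2.convertScaleAbs(im,alpha=1.5)
print(im.shape);cv2.imwrite('pics/crop0.png',im)
def cam(n):
    c=d[n];R=cv2.Rodrigues(np.array(c['rvec'],float))[0];return c['intrinsics'],R,np.array(c['tvec'],float).reshape(3)
def plane(n,uv,z):
    K,R,t=cam(n);r=R.T@np.linalg.inv(K)@np.array([*uv,1.]);o=-R.T@t;return o+r*(z-o[2])/r[2]
for n,uv,z in [('top',(288,227),195),('side',(258,215),195),('top',(358,236),175),('side',(249,270),175),('top',(378,262),4),('side',(222,352),4),
 ('top',(345,208),28),('top',(397,204),28),('top',(410,280),28),('top',(353,285),28)]:print(n,uv,plane(n,uv,z).round(0))
```

```text
(500, 786, 3)
top (288, 227) [490.  37. 195.]
side (258, 215) [499.  20. 195.]
top (358, 236) [ 468. -170.  175.]
side (249, 270) [ 474. -141.  175.]
top (378, 262) [ 400. -268.    4.]
side (222, 352) [ 396. -268.    4.]
top (345, 208) [ 578. -158.   28.]
top (397, 204) [ 593. -334.   28.]
top (410, 280) [ 341. -364.   28.]
top (353, 285) [ 324. -178.   28.]
```

View pics/crop0.png

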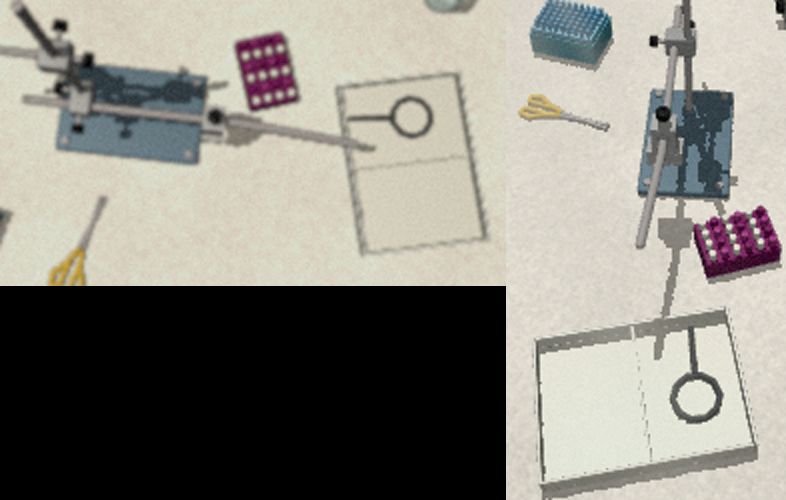

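The top view shows the rod running from the stand towards -y (robot's right) with a visible shadow. I'll take wrist-camera views from two places, with the camera on the open-end side.

```bash
cat > h.py <<'E'
from cell import ctrl
import cv2,numpy as np,pickle
def ori(x):  # tool pointing down, tool x along given world xy direction
    x=np.array([x[0],x[1],0.]);x/=np.linalg.norm(x);z=np.array([0,0,-1.]);return np.c_[x,np.cross(z,x),z]
def snap(name):
    s=ctrl.observe();c=ctrl.capture('wrist')
    T=np.eye(4);T[:3,:3]=s['tool_rot'];T[:3,3]=s['tcp_pos'];c['T']=T@c['tool_from_camera']
    pickle.dump(c,open(name+'.pkl','wb'));cv2.imwrite(f'pics/{name}.png',c['image'][:,:,::-1]);return c
def wray(c,uv):
    K=c['intrinsics'];d=(np.array(uv,float)-K[:2,2])/K[0,0];r=np.linalg.norm(d)
    v=np.r_[d/r*np.sin(r),np.cos(r)] if r>0 else np.array([0,0,1.]);return c['T'][:3,3],c['T'][:3,:3]@v
def wpix(c,P):
    p=np.linalg.inv(c['T'])@np.r_[P,1];p=p[:3];th=np.arctan2(np.linalg.norm(p[:2]),p[2]);K=c['intrinsics']
    return K[:2,2]+K[0,0]*th*p[:2]/np.linalg.norm(p[:2])
def fray(c,uv):
    R=cv2.Rodrigues(np.array(c['rvec'],float))[0];t=np.array(c['tvec'],float).reshape(3)
    return -R.T@t,R.T@np.linalg.inv(c['intrinsics'])@np.array([*uv,1.])
def tri(*rays):
    A=0;b=0
    for o,d in rays:
        d=d/np.linalg.norm(d);M=np.eye(3)-np.outer(d,d);A=A+M;b=b+M@o
    P=np.linalg.solve(A,b);return P,[np.linalg.norm(np.cross(P-o,d/np.linalg.norm(d))) for o,d in rays]
def onz(ray,z):
    o,d=ray;return o+d*(z-o[2])/d[2]
E
python3 - <<'E'
from h import *
for x in((0,-1),):
    R=ori(x)
    ctrl.goto([560,-110,370],R);snap('w1')
    ctrl.move_straight([400,-110,370],velocity=250);snap('w2')
s=ctrl.observe();print(s['clock'],s['joints'],s['tcp_pos'])
a=[cv2.imread(f'pics/w{i}.png') for i in(1,2)]
cv2.imwrite('pics/w12.png',cv2.resize(cv2.convertScaleAbs(np.vstack([a[0][:300],a[1][:300]]),alpha=1.5),None,fx=1,fy=1))
E
```

```text
Traceback (most recent call last):
cell.Unreachable: the arm cannot follow that straight line within its joint ranges
```

Run:
```python
from h import *
s=ctrl.observe();print(s['clock'],np.round(s['joints'],2),s['tcp_pos'])
for x in((0,-1),(0,1)):
  for p in([400,-110,370],[440,-110,370],[490,40,250],[490,40,175],[470,-180,190],[400,-268,80],[400,-268,200]):
    q=ctrl.ik(p,ori(x));print(x,p,None if q is None else np.round(q,2))
```

```text
2.5083 [-0.76  0.45  1.27  1.61 -0.44  1.4  -2.59] [ 559.64429458 -111.00309456  369.93045702]
(0, -1) [400, -110, 370] None
(0, -1) [440, -110, 370] None
(0, -1) [490, 40, 250] [-1.18  0.42  1.32  1.97 -0.46  1.11 -2.8 ]
(0, -1) [490, 40, 175] [-1.05  0.49  1.16  2.05 -0.56  0.96 -2.73]
(0, -1) [470, -180, 190] [-0.58  0.48  1.14  2.01 -0.53  0.99 -2.32]
(0, -1) [400, -268, 80] [-0.12  0.53  0.79  2.14 -0.59  0.7  -2.07]
(0, -1) [400, -268, 200] [-0.4   0.4   1.15  2.05 -0.45  0.97 -2.16]
(0, 1) [400, -110, 370] [-1.1  -0.28  1.06  1.93  0.25  1.35 -0.12]
(0, 1) [440, -110, 370] [ 1.27  0.19 -1.26  1.76  0.18  1.33 -0.03]
(0, 1) [490, 40, 250] [ 0.52  0.29 -0.83  1.88  0.25  1.08 -0.41]
(0, 1) [490, 40, 175] [ 0.49  0.4  -0.83  1.96  0.37  0.93 -0.52]
(0, 1) [470, -180, 190] [ 1.07  0.47 -1.03  1.92  0.48  1.02 -0.17]
(0, 1) [400, -268, 80] [ 1.28  0.66 -1.04  2.05  0.76  0.87 -0.2 ]
(0, 1) [400, -268, 200] [ 1.44  0.51 -1.22  1.95  0.55  1.07 -0.03]
```

View pics/w1.png

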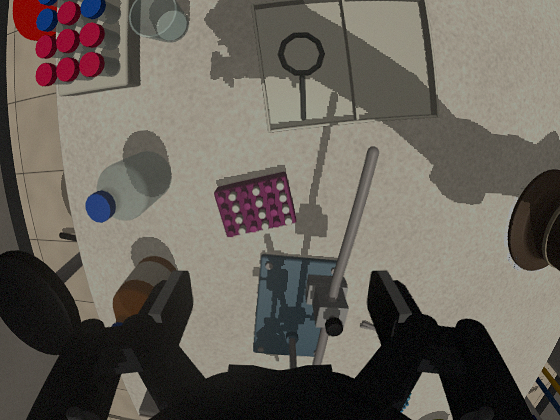

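w1 (image up = -y) shows the rod tip at (374,152), the boss knob at (334,326) and the boss block at about (327,300). The tray's near wall runs (270,130)-(435,117). I'll triangulate these against the fixed views.

Run:
```python
from h import *
d=pickle.load(open('cap0.pkl','rb'));w=pickle.load(open('w1.pkl','rb'))
S=lambda u:fray(d['side'],u);T=lambda u:fray(d['top'],u);W=lambda u:wray(w,u)
print('tip',tri(W((374,152)),S((247.5,272))),tri(W((374,152)),T((359,237))))
print('knob',tri(W((334,326)),S((258.5,206.5))),tri(W((334,326)),T((287.7,223.2))))
P=tri(W((334,326)),S((258.5,206.5)))[0]
# where in w1 do tray corners fall
for u in((254,5),(270,131),(437,116),(341,0),(355,120)):print(u,onz(W(u),28).round(0))
# rod edges along rows: bright vs background profile
g=w['image'].astype(int)
for r in(165,200,240,260):print(r,[tuple(x) for x in g[r,320:390:3]][:0], g[r,325:385].sum(1)//3)
```

```text
tip (array([ 469.58099289, -148.65418095,  179.09533277]), [np.float64(1.0168738874258427), np.float64(1.0168738874257517)]) (array([ 468.46780773, -159.36839099,  202.18420102]), [np.float64(10.37111864379083), np.float64(10.37111864379073)])
knob (array([501.29467088,  36.73665719, 209.41833761]), [np.float64(0.6167233787836247), np.float64(0.6167233787835894)]) (array([500.52333086,  38.4149072 , 206.23673128]), [np.float64(0.479146053916446), np.float64(0.4791460539163777)])
(254, 5) [ 597. -336.   28.]
(270, 131) [ 575. -153.   28.]
(437, 116) [ 324. -185.   28.]
(341, 0) [ 475. -347.   28.]
(355, 120) [ 454. -171.   28.]
165 [] [146 149 144 138 140 143 149 149 143 146 147 148 147 151 144 143 145 145
 149 151 145 143 139 142 148 149 150 147 142 144 145 143 144 140 141 146
 147 151 129  51  73  84  89  97 102 118 123 110 104  94 102 134 151 146
 144 141 135 138 139 140]
200 [] [141 138 139 145 149 147 142 145 143 145 143 144 143 144 144 145 145 142
 143 147 145 149 150 147 149 150 146 145 141  96  55  76  86  94  98 110
 122 116 106 101  88 130 149 145 150 148 145 147 143 146 146 149 151 146
 142 143 146 149 149 144]
240 [] [141 147 146 149 144 142 143 146 149 151 149 144 144 141 145 146 150 156
  64  61  79  91  96 102 111 116 112 104  93 118 150 146 144 143 142 144
 146 148 148 147 148 145 145 147 150 151 148 145 150 144 140 146 148 146
 150 145 148 146 147 145]
260 [] [ 41  37  40  34  37  36  41  42  44  55  52  63  45  61  74  87  96  99
 108 111 106 101  91 127 156 152 150 145 148 148 146 149 153 149 152 149
 149 150 148 146 145 147 148 147 145 151 152 149 149 149 150 146 146 146
 145 145 144 144 149 148]
```

Run:
```python
from h import *
ctrl.goto_joints([1.248, 0.411, -0.013, 1.596, 0.006, 1.134, -0.082])
R=ori((0,1))
ctrl.goto([440,-20,360],R);snap('v1')
try: ctrl.move_straight([555,-20,360],velocity=200)
except ctrl.Unreachable as e: print(e);ctrl.goto([555,-20,360],R)
snap('v2')
s=ctrl.observe();print(s['clock'],np.round(s['joints'],2),s['tcp_pos'])
a=[cv2.convertScaleAbs(cv2.imread(f'pics/v{i}.png'),alpha=1.5) for i in(1,2)]
cv2.imwrite('pics/v12.png',np.hstack([a[0][:,80:480],a[1][:,80:480]]))
```

```text
7.9833 [ 0.56  0.31 -0.78  1.58  0.22  1.34 -0.25] [554.04890568 -19.8665022  360.01557471]
```

View pics/v12.png

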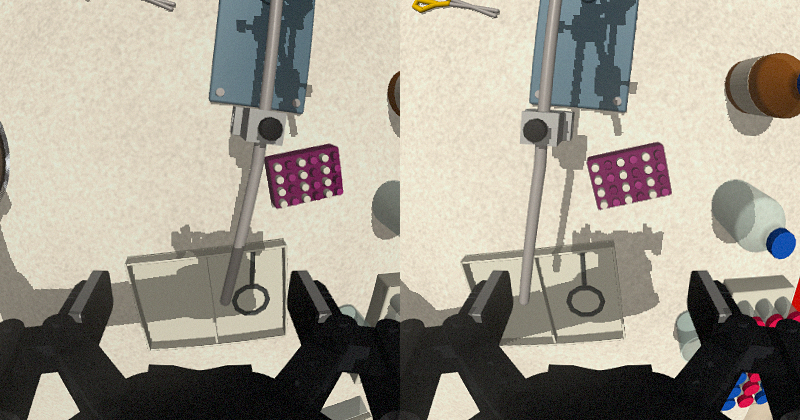

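v1 (left, +80 px in columns) shows the rod tip at (305,302), the knob at (349,129) and straight rod at (352,20). In v2 the tip is at (205,301), the knob at (215,130) and straight rod at (230,20). I'll fit the rod's centreline in each view and intersect the viewing planes.

```bash
cat > fit.py <<'E'
from h import *
V={k:pickle.load(open(k+'.pkl','rb')) for k in('v1','v2','w1')}
def centre(c,r,g):
    # strongest opposite edges around guess g
    im=cv2.GaussianBlur(c['image'],(3,3),0).astype(float)[r]
    e=np.abs(np.diff(im,axis=0)).sum(1);best=None
    for l in range(int(g)-10,int(g)):
        for w in range(8,19):
            v=min(e[l],e[l+w])
            if abs(l+w/2+.5-g)<5 and (best is None or v>best[0]):best=(v,l+w/2+.5,w)
    return best
def seg(k,p,q):
    pts=[]
    for r in range(p[1],q[1],4):
        g=p[0]+(q[0]-p[0])*(r-p[1])/(q[1]-p[1]);b=centre(V[k],r,g)
        if b[0]>40:pts.append((b[1],r,b[2]))
    pts=np.array(pts);rays=np.array([wray(V[k],x[:2])[1] for x in pts])
    n=np.linalg.svd(rays)[2][2]
    for _ in range(3):
        res=rays@n;ok=np.abs(res)<max(.003,2*np.median(np.abs(res)));n=np.linalg.svd(rays[ok])[2][2]
    print(k,len(pts),ok.sum(),'rms mrad',1e3*np.std(rays[ok]@n),'width',np.median(pts[:,2]))
    return V[k]['T'][:3,3],n
def line(planes,y0):
    N=np.array([n for _,n in planes]);b=np.array([n@o for o,n in planes])
    d=np.linalg.svd(N)[2][2];d*=-np.sign(d[1])
    P=np.linalg.lstsq(N,b,rcond=None)[0];P=P+d*(y0-P[1])/d[1];return P,d,N@P-b
st=[seg('v1',(354,2),(346,100)),seg('v2',(231,2),(224,100))]
be=[seg('v1',(338,160),(309,285)),seg('v2',(221,160),(206,285)),seg('w1',(371,160),(345,240))]
for n,(pl,y) in{'straight':(st,100),'bent':(be,-50),'bent2':(be[:2],-50)}.items():
    P,d,r=line(pl,y);print(n,P.round(1),d.round(4),'res',r.round(2),'rise',np.degrees(np.arcsin(d[2])).round(2),'yaw',np.degrees(np.arctan2(d[0],-d[1])).round(2))
W=lambda k,u:wray(V[k],u)
print('tip',tri(W('v1',(305,302)),W('v2',(205,301)),W('w1',(374,150))))
print('knob',tri(W('v1',(349,129)),W('v2',(215,130)),W('w1',(334,326))))
# block top corners
# tray rim corners at z=28
for k,us in{'v1':[(207,257),(366,242),(364,333),(231,348)],'v2':[(142,258),(282-0,242)]}.items():
    for u in us:print(k,u,onz(W(k,u),28).round(0))
E
python3 fit.py
python3 - <<'E'
import cv2,numpy as np
a=[cv2.imread(f'pics/{n}.png') for n in('v1','v2')]
b=np.hstack([cv2.resize(a[0][85:165,290:390],None,fx=4,fy=4,interpolation=2),cv2.resize(a[1][85:165,170:270],None,fx=4,fy=4,interpolation=2)])
cv2.imwrite('pics/boss.png',cv2.convertScaleAbs(b,alpha=1.5))
E
```

```text
v1 14 13 rms mrad 0.735664299562788 width 11.0Traceback (most recent call last):
  File "fit.py", line 27, in <module>
    st=[seg('v1',(354,2),(346,100)),seg('v2',(231,2),(224,100))]
                                    ~~~^^^^^^^^^^^^^^^^^^^^^^^^
  File "fit.py", line 18, in seg
    n=np.linalg.svd(rays)[2][2]
      ~~~~~~~~~~~~~^^^^^^
    _assert_stacked_2d(a)
    ~~~~~~~~~~~~~~~~~~^^^
    raise LinAlgError('%d-dimensional array given. Array must be '
            'at least two-dimensional' % a.ndim)
numpy.linalg.LinAlgError: 1-dimensional array given. Array must be at least two-dimensional
```

View pics/boss.png

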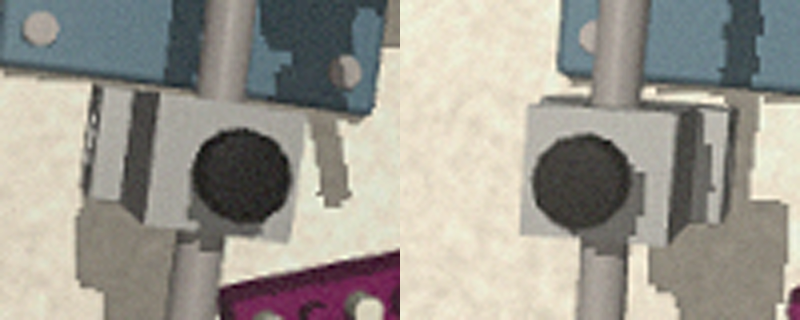

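v1 and v2 show the block top clearly. Its v1 corners are about (329.5,107.5), (367,113), (362,146) and (326,141). In v2 they are (202,111), (239.5,113), (237,146) and (200.5,143).

```bash
sed -i 's/b\[0\]>40/b[0]>15/' fit.py
cat >> fit.py <<'E'
A=[(329.5,107.5),(367,113),(362,145.7),(326,141)];B=[(201.75,111.25),(239.5,113),(237,146),(200.5,143)]
C=np.array([tri(W('v1',a),W('v2',b))[0] for a,b in zip(A,B)]);print('block',C.round(1),C.mean(0).round(1))
print([ (onz(W('v1',a),190)[:2].round(1),onz(W('v2',b),190)[:2].round(1)) for a,b in zip(A,B)])
E
python3 fit.py
```

```text
v1 25 22 rms mrad 0.8950484007266423 width 11.0
v2 25 19 rms mrad 0.8833858446530704 width 9.0
v1 32 27 rms mrad 0.9943741950483609 width 10.0
v2 32 32 rms mrad 0.8863808813188303 width 12.0
w1 20 20 rms mrad 0.5987826877593556 width 13.0
straight [507.2 100.  173. ] [-0.1025 -0.994   0.0381] res [ 0. -0.] rise 2.18 yaw -5.89
bent [487.7 -50.  173.4] [-0.1854 -0.9825  0.0188] res [-0.1  -0.31  0.22] rise 1.08 yaw -10.69
bent2 [487.5 -50.  174.5] [-0.1848 -0.9827  0.0138] res [-0.  0.] rise 0.79 yaw -10.65
tip (array([ 469.63916546, -149.97196636,  177.44050831]), [np.float64(0.21360702315380212), np.float64(1.3495551066352207), np.float64(1.351266735380429)])
knob (array([500.61630633,  40.41694461, 203.94060068]), [np.float64(0.27105718220167874), np.float64(0.33374909718644297), np.float64(0.17299467483253309)])
v1 (207, 257) [ 327. -171.   28.]
v1 (366, 242) [ 576. -146.   28.]
v1 (364, 333) [ 596. -332.   28.]
v1 (231, 348) [ 351. -365.   28.]
v2 (142, 258) [ 328. -176.   28.]
v2 (282, 242) [ 559. -143.   28.]
block [[485.9  57.2 187.2]
 [520.2  54.  187.9]
 [517.1  23.9 186.4]
 [483.4  27.5 186.5]] [501.6  40.6 187. ]
[(array([485.4,  57.8]), array([486.5,  56.7])), (array([519.6,  54.2]), array([520.4,  54. ])), (array([516.2,  24.3]), array([517.6,  24.5])), (array([482.9,  27.7]), array([484.3,  28.1]))]
```

```bash
cat >> h.py <<'E'
Y0=np.radians(-5.5); U=np.array([np.sin(Y0),-np.cos(Y0),0]); LAT=np.array([-U[1],U[0],0]) # along rod, stand y
def st(tag=''):
    s=ctrl.observe();f=np.array(s['wrist_force']);print(tag,'t%.1f'%s['clock'],'pos',np.round(s['tcp_pos'],2),'f',f.round(2),'lat %.2f ax %.2f'%(f@LAT,f@U),'m',np.round(s['moment'],2),'w %.3f ff %.1f'%(s['gripper_width'],np.max(s['finger_force'])));return s
E
python3 - <<'E'
from h import *
R=ori(-U)
ctrl.goto([501.6,40.6,265],R);ctrl.hold(.3);st('above')
ctrl.move_straight([501.6,40.6,174],velocity=60);ctrl.hold(.3);s=st('down')
for o in(.6,.5,.46,.44):
    ctrl.move_gripper(o,20);st(o)
c=snap('g1')
E
```

```text
above t8.8 pos [502.31  40.12 265.64] f [-0.38  0.56 -0.32] lat -0.43 ax -0.53 m [-0.   -0.   -0.03] w 1.003 ff 0.0
down t10.8 pos [501.65  40.58 174.1 ] f [ 0.24 -0.27  0.49] lat 0.26 ax 0.25 m [-0.01 -0.05  0.  ] w 1.002 ff 0.0
0.6 t11.2 pos [501.58  40.6  173.98] f [-0.32 -0.39 -0.5 ] lat -0.28 ax 0.42 m [ 0.03 -0.02  0.05] w 0.601 ff 0.0
0.5 t11.5 pos [501.59  40.61 173.99] f [ 0.82 -0.11 -0.16] lat 0.82 ax 0.03 m [-0.01 -0.02  0.01] w 0.502 ff 0.0
0.46 t11.7 pos [501.59  40.62 173.99] f [-0.5   0.29 -0.24] lat -0.53 ax -0.24 m [-0.05  0.04  0.02] w 0.458 ff 0.0
0.44 t11.9 pos [501.45  40.57 173.95] f [-0.65 -0.25  0.26] lat -0.62 ax 0.31 m [0.01 0.19 0.02] w 0.444 ff 0.4
```

Run:
```python
from h import *
for o in(.43,.42,.41,.40,.39):
    ctrl.move_gripper(o,20);s=st(o)
    f=np.array(s['wrist_force'])@LAT
    if abs(f)>2.5:
        p=s['tcp_pos']+LAT*np.sign(f)*.5;ctrl.move_straight(p,velocity=10);st('shift')
    if np.max(s['finger_force'])>15:break
```

```text
0.43 t12.2 pos [501.28  40.6  173.95] f [-2.69  0.12  1.89] lat -2.69 ax 0.13 m [0.01 0.53 0.01] w 0.430 ff 1.3
shift t12.4 pos [501.06  40.65 174.01] f [-0.24  0.34  0.65] lat -0.28 ax -0.31 m [-0.04 -0.   -0.04] w 0.430 ff 0.0
0.42 t12.7 pos [500.91  40.69 173.98] f [-0.8   0.16  0.62] lat -0.81 ax -0.08 m [0.02 0.05 0.02] w 0.422 ff 0.0
0.41 t12.9 pos [500.6   40.68 173.9 ] f [-1.   -0.37  0.54] lat -0.96 ax 0.46 m [ 0.    0.3  -0.02] w 0.407 ff 0.6
0.4 t13.1 pos [500.3   40.72 173.82] f [-4.06  0.74  2.07] lat -4.11 ax -0.35 m [ 0.06  0.7  -0.02] w 0.397 ff 1.9
shift t13.3 pos [500.17  40.75 173.9 ] f [ 0.04 -0.54  0.34] lat 0.10 ax 0.53 m [ 0.03  0.09 -0.04] w 0.398 ff 0.2
0.39 t13.6 pos [500.11  40.75 173.93] f [0.15 0.52 0.83] lat 0.10 ax -0.53 m [-0.05  0.08 -0.04] w 0.399 ff 19.9
```

```bash
cat >> h.py <<'E'
def force(n=5):
    F=[]
    for _ in range(n): ctrl.hold(.02);F.append(ctrl.observe()['wrist_force'])
    return np.mean(F,0)
E
python3 - <<'E'
from h import *
ctrl.move_gripper(.3,40);s=st('grip')
p=np.array(s['tcp_pos'])
def probe(d,step,lim,nmax,f0=None):
    global p
    out=[]
    for i in range(nmax):
        p=p+d*step;ctrl.move_straight(p,velocity=15);f=force()
        out.append((round((i+1)*step,2),*f.round(1)))
        if f0 is not None and -(f-f0)@d>lim:break
    print(out);return out
Z=np.array([0,0,1.])
probe(Z,.4,1e9,4)
f0=force();print('f0',f0)
a=probe(LAT,.4,3,7,f0)
b=probe(-LAT,.4,3,14,f0)
st('end');np.save('p.npy',p);np.save('f0.npy',f0)
E
```

```text
grip t13.8 pos [500.11  40.76 173.98] f [-0.53 -0.06  2.27] lat -0.52 ax 0.11 m [-0.04 -0.01  0.03] w 0.391 ff 39.9
[(0.4, np.float64(-0.1), np.float64(-0.3), np.float64(-2.4)), (0.8, np.float64(0.1), np.float64(-0.1), np.float64(-2.1)), (1.2, np.float64(-0.4), np.float64(0.1), np.float64(-1.8)), (1.6, np.float64(0.1), np.float64(0.0), np.float64(-2.4))]
f0 [ 0.0278431  -0.04424173 -2.1861324 ]
[(0.4, np.float64(-0.4), np.float64(-0.3), np.float64(-2.1)), (0.8, np.float64(-0.5), np.float64(0.1), np.float64(-2.3)), (1.2, np.float64(-1.5), np.float64(0.4), np.float64(-1.9)), (1.6, np.float64(-3.8), np.float64(0.2), np.float64(-0.1))]
[(0.4, np.float64(-3.4), np.float64(0.0), np.float64(-1.7)), (0.8, np.float64(-1.6), np.float64(0.3), np.float64(-3.2)), (1.2, np.float64(0.3), np.float64(-0.1), np.float64(-2.2)), (1.6, np.float64(0.5), np.float64(-0.2), np.float64(-2.7)), (2.0, np.float64(0.2), np.float64(-0.1), np.float64(-2.3)), (2.4, np.float64(-0.3), np.float64(0.1), np.float64(-2.5)), (2.8, np.float64(0.1), np.float64(-0.0), np.float64(-2.2)), (3.2, np.float64(0.0), np.float64(0.0), np.float64(-2.1)), (3.6, np.float64(0.9), np.float64(0.3), np.float64(-2.3)), (4.0, np.float64(3.2), np.float64(0.1), np.float64(-3.4))]
end t19.9 pos [498.11  40.95 175.68] f [ 3.47  0.43 -3.3 ] lat 3.41 ax -0.76 m [ 0.   -0.73 -0.05] w 0.394 ff 40.1
```

```bash
cat > slide.py <<'E'
from h import *
import sys,json,os
f0=np.array([0,0,-2.25]);SB=33.
def vec(yaw,pitch):
    y,q=np.radians([yaw,pitch]);return np.array([np.sin(y)*np.cos(q),-np.cos(y)*np.cos(q),np.sin(q)])
def pose(s,g):
    d2=vec(g['yaw'],g['pitch'])
    B=np.array(g['B0'])+(U*s if s<SB else U*SB+d2*(s-SB))+LAT*g['ol']+np.array([0,0,g['oz']])
    k=np.clip((s-SB+15)/30,0,1);d=vec(-5.5+k*(g['yaw']+5.5),k*g['pitch'])
    x=-d;y=np.cross([0,0,-1.],x);y/=np.linalg.norm(y);R=np.c_[x,y,np.cross(x,y)]
    return B-R[:,2]*5.6,R
if __name__=='__main__':
    if os.path.exists('g.json'):g=json.load(open('g.json'))
    else:
        p=np.load('p.npy')+LAT*1.95;g=dict(B0=list(p-[0,0,5.6]),s=0.,ol=0.,oz=0.,yaw=-10.6,pitch=2.3)
        ctrl.move_straight(p,velocity=20)
    end=float(sys.argv[1])
    while g['s']<end-.01:
        g['s']=s=min(g['s']+4,end);P,R=pose(s,g);ctrl.move_straight(P,R,velocity=25)
        for it in range(6):
            f=force(3)-f0;l,z=f@LAT,f[2]
            if max(abs(l),abs(z))<1.6:break
            if abs(l)>=1.3:g['ol']+=np.clip(.15*l,-.6,.6)
            if abs(z)>=1.3:g['oz']+=np.clip(.15*z,-.6,.6)
            P,R=pose(s,g);ctrl.move_straight(P,R,velocity=20)
        if it or s%12==0:print('s%.0f it%d l%.1f ax%.1f z%.1f m%s ol%.2f oz%.2f'%(s,it,l,f@U,z,np.round(ctrl.observe()['moment'],2),g['ol'],g['oz']))
        if max(abs(l),abs(z),abs(f@U))>6:print('STOP');break
    json.dump(g,open('g.json','w'));st()
E
python3 slide.py 52
```

```text
s12 it0 l0.4 ax-0.2 z0.4 m[ 0.03 -0.05 -0.03] ol0.00 oz0.00
s24 it0 l0.2 ax0.2 z0.1 m[ 0.04 -0.08  0.04] ol0.00 oz0.00
s36 it0 l-0.0 ax-0.1 z-0.2 m[ 0.08 -0.08 -0.02] ol0.00 oz0.00
s48 it0 l0.5 ax-0.1 z-0.1 m[0.07 0.02 0.02] ol0.00 oz0.00
 t24.8 pos [493.02 -10.61 176.34] f [ 0.37  0.72 -1.67] lat 0.30 ax -0.76 m [ 0.08 -0.05 -0.04] w 0.394 ff 40.3
```

Contact-free through the bend; continuing.

```bash
python3 slide.py 140
```

```text
s60 it0 l0.1 ax0.2 z-0.1 m[ 0.08 -0.05 -0.02] ol0.00 oz0.00
s72 it0 l0.1 ax0.4 z0.0 m[ 0.04 -0.05 -0.04] ol0.00 oz0.00
s84 it0 l0.0 ax0.5 z-0.3 m[ 0.08 -0.   -0.01] ol0.00 oz0.00
s96 it0 l-0.2 ax0.1 z-0.1 m[ 0.08 -0.01  0.03] ol0.00 oz0.00
s108 it0 l-0.2 ax-0.2 z-0.4 m[ 0.03  0.01 -0.07] ol0.00 oz0.00
s120 it0 l0.0 ax-0.3 z0.1 m[ 0.07 -0.02 -0.02] ol0.00 oz0.00
s132 it0 l0.5 ax0.5 z0.4 m[ 0.12 -0.01 -0.02] ol0.00 oz0.00
 t32.7 pos [476.85 -97.01 179.87] f [-0.04  0.78 -1.55] lat -0.12 ax -0.78 m [ 0.11 -0.    0.03] w 0.392 ff 40.3
```

```bash
python3 slide.py 224 && python3 -c "
from h import *
snap('off');c=ctrl.capture('side');cv2.imwrite('pics/offside.png',cv2.convertScaleAbs(cv2.resize(np.ascontiguousarray(c['image'][180:400,160:340,::-1]),None,fx=3,fy=2.7),alpha=1.5))"
```

```text
s144 it0 l-0.2 ax0.6 z0.1 m[ 0.08 -0.    0.01] ol0.00 oz0.00
s156 it0 l0.1 ax-0.2 z-0.2 m[ 0.11 -0.05  0.01] ol0.00 oz0.00
s168 it0 l0.0 ax-0.1 z0.5 m[ 0.07  0.02 -0.03] ol0.00 oz0.00
s180 it0 l0.3 ax-0.0 z-0.1 m[0.02 0.01 0.02] ol0.00 oz0.00
s192 it0 l0.5 ax-0.4 z-0.0 m[0.07 0.06 0.03] ol0.00 oz0.00
s204 it0 l0.0 ax0.1 z-0.2 m[ 0.05 -0.01  0.04] ol0.00 oz0.00
s216 it0 l-0.3 ax0.3 z-0.3 m[ 0.04 -0.02 -0.05] ol0.00 oz0.00
 t40.2 pos [ 461.4  -179.48  183.23] f [-0.38 -0.31 -2.89] lat -0.35 ax 0.34 m [0.03 0.01 0.03] w 0.394 ff 40.3
```

View pics/offside.png

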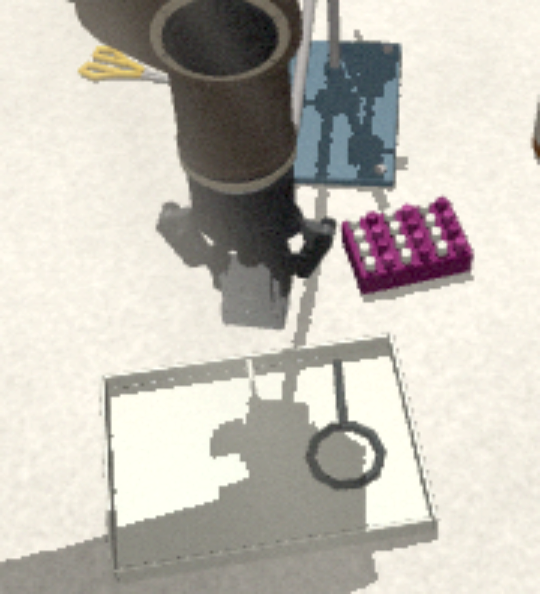

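Boss is off the rod and held upright. In the side view its shadow lies in the tray at about (270,420). I'll clear the rod axially, then go over the empty compartment and feel down.

Run:
```python
from h import *
from slide import pose,vec
import json
g=json.load(open('g.json'));P,R=pose(g['s']+35,g);ctrl.move_straight(P,R,velocity=80)
Rv=ori((-.11,.994));C=np.array([397,-262.])
ctrl.move_straight([*C,180],Rv,velocity=90)
ctrl.move_straight([*C,95],velocity=90)
ctrl.move_straight([*C,70],velocity=40)
f0=force(6);st('pre');z=70.
while z>58:
    z-=.6;ctrl.move_straight([*C,z],velocity=12);f=force(3)-f0
    if f[2]>1.8:break
st('contact');print(z,f,f0)
```

```text
pre t43.8 pos [ 397.21 -262.06   70.2 ] f [-0.27 -0.31 -2.25] lat -0.24 ax 0.34 m [-0.02  0.    0.03] w 0.393 ff 40.4
contact t47.1 pos [ 397.06 -262.07   63.52] f [-0.18 -0.81  0.14] lat -0.10 ax 0.82 m [-0.01  0.15  0.05] w 0.395 ff 40.8
63.400000000000055 [-0.52465147 -0.28487287  2.69031424] [-0.03040665  0.00750392 -1.99117759]
```

Contact came at TCP 63.5, as expected for floor contact. Releasing and retreating.

Run:
```python
from h import *
ctrl.move_gripper(.45,20);st('rel');ctrl.move_gripper(.7)
s=st('open');p=np.array(s['tcp_pos']);ctrl.move_straight(p+[0,0,60],velocity=50);ctrl.move_straight(p+[0,0,200],velocity=120);st('up')
c=snap('fin');d=ctrl.capture('side')['image'][150:400,160:340,::-1]
a=cv2.resize(np.ascontiguousarray(d),None,fx=2,fy=2);b=cv2.resize(cv2.imread('pics/fin.png'),(427,320))
im=np.zeros((500,360+427,3),np.uint8);im[:,:360]=a;im[:320,360:]=b;cv2.imwrite('pics/final.png',cv2.convertScaleAbs(im,alpha=1.5))
```

```text
rel t47.4 pos [ 397.14 -262.03   63.46] f [-0.42  0.14  0.38] lat -0.43 ax -0.10 m [ 0.01 -0.03  0.05] w 0.449 ff 0.0
open t47.7 pos [ 396.99 -262.     63.39] f [-0.49  0.42 -0.8 ] lat -0.52 ax -0.38 m [-0.01  0.02  0.  ] w 0.699 ff 0.0
up t50.4 pos [ 396.61 -261.85  262.7 ] f [ 0.83  0.58 -0.05] lat 0.77 ax -0.66 m [-0.02 -0.05  0.02] w 0.700 ff 0.0
```

View pics/final.png

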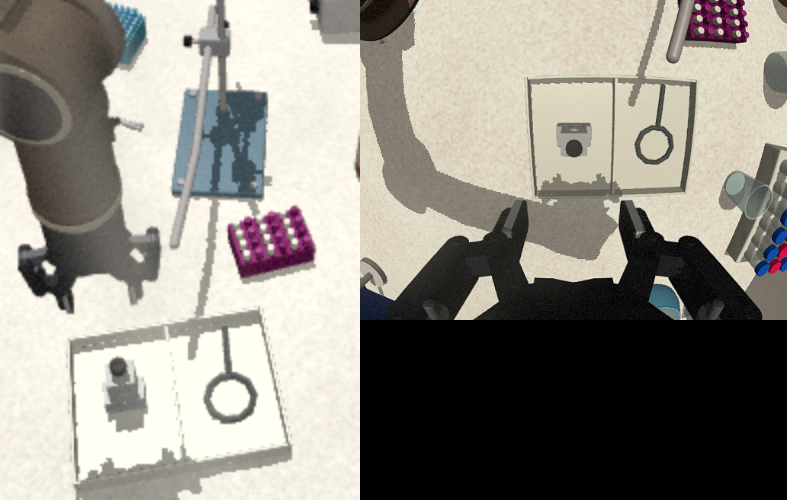

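The boss stands upright in the empty compartment, at about (118,385) in the side view and (573,140) in the wrist view. The gripper is clear of it and everything else is in place.

```bash
python3 -c "
from cell import ctrl
print(ctrl.job_done())"
```

```text
the job is handed in; nothing more can be done
None
```

The boss head came off the rod and stands upright, released, in the tray's empty compartment; the job was handed in at about 50 s, and the highest sideways contact force read was about 4 N.

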